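# Click a test coupler onto a tilted tuner fitting and hold it

## Robot

A 6-joint arm with a two-finger parallel gripper is mounted at the origin on the work surface. World frame = base frame: x ahead of the robot, y to its left, z up, the work surface at z = 0. Lengths are in m, angles in rad, forces in N, time in s.
With the tool pointing down it reaches from about 0.4 to 0.825 m from the base axis. Payload 7 kg.
Tool frame: the origin (TCP) lies on the centre line of the jaws, within the pads' length; the fingertips stand 25 mm ahead of it and the grasp point (between the pads) lies 6 mm ahead of it; z points along the fingers, y is the line along which they close (so a half turn about z gives the same grasp; the last joint's range is limited). The gripper opens to 88 mm and grips with 3 to 60 N. Pads are 19 mm wide; open, the fingers measure 130 mm over their backs; the gripper's body (78 mm by 193 mm) begins 47 mm behind the grasp point.
Start: joints at [1.48, 0.359, 0.012, 0, -1.224, -0.288], TCP at [0.25, 0.627, 0.252] pointing down, gripper open.
Joint ranges: [-3.07, 3.07], [-1.43, 2.12], [-1.02, 1.25], [-3.03, 1.67], [-3.05, -0], [-3.03, 3.03]. Speed limits (rad/s): [2.39, 2.39, 3.01, 3.14, 3.14, 3.14].

## Interface

Orientations are given as [roll, pitch, yaw] about the fixed x, y, z axes, in that order (R = Rz(yaw) Ry(pitch) Rx(roll)).
In Python, from station import readout, vision, arm gives the robot as it stands. The module is installed in compiled form; this text tells all that it offers.
- The arm moves only by the tool carry_out, never from a script. Its argument "commands" is a list of rows, each an object with "dp": the shift along the tool's x, y, z in m, a list of three; "rotation": the turn, a rotation vector about the tool's x, y, z in degrees, a list of three. In form: [{"dp": [dx, dy, dz], "rotation": [wx, wy, wz]}, ...]. A call has 1 to 8 rows; each row shifts and turns the commanded pose from where the row before left it, along the tool's axes as they then stand; what a row does not reach is not made up. A row lasts 1/8 s, in which the tool goes at most 62.5 mm and 10.7 degrees, less where a joint would pass 70% of its speed; a pose out of reach is approached as far as the arm can. A call with a gripper value outside its range is refused whole. "grip" is the finger opening in m, from 0 to 0.0876, set as the call begins (left out, the last holds). The fingers move at their own pace and stop on an object; "force" is the grip in N (left out, the last holds). Time passes only in rows, so rows that do not move let the fingers close. It gives the time, the measured TCP pose, the force, the opening and the grip force at its end, in the units of the state.
- readout.get_state(): the state, without advancing time (a new reading comes with each control period).
- vision.grab_frame(name): name is "scene" or "top"; returns (picture, depth): 420x560x3 uint8, red, green, blue; 420x560 float32, m along the optical axis (not along the pixel's ray), 0 where there is no reading.
- vision.calibration(name): a dict with "fovy" (degrees; the focal length in pixels is half the picture's height over the tangent of half this angle, whatever the lens; pixels are square), "cx", "cy" (the principal point, pixels), "dist" ([k1, k2, p1, p2, k3] as OpenCV has them; the pictures are not rectified), "origin" and "attitude" of the camera in the world. Camera axes: x right, y down, z forward; pixel columns grow to the right and rows downward; lengths in m; the calibration is good to about 2 mm. A picture is of the moment at which its call begins. calibration takes no time and is no camera call.
- arm.job_done(): hands the job in; it is judged then, once.
Trained networks look in the newest picture that a camera, given by its name, has taken for a name from the list of things; names that differ only in an ending like _2 or _b are one class to them, and where a whole thing is asked for, a point or a joint stands for the part that bears it (a point fixed in the world has none). Each returns a list of dicts, best first, with "score" (0 to 1); they miss things now and then, are a little off and sometimes report something else, mostly with a low value. They report only what shows in the picture. A call takes as long as a camera call. They do not tell look-alikes from the thing itself.
- vision.trace(label, camera): "pixels" (420x560 bool, what is visible of it) and "position" ([row, column] in pixels, amid what is visible of it).
The state is a dict: "t": time; "q": joint angles; "qd": joint speeds; "joint_efforts": joint torques, N m; "eef_pos": TCP position; "ee_rot": TCP orientation; "force": force on the tool from outside, world axes, zero at the start; "moment": the same for the moment, N m; "width": finger opening in m; "gripper_force": force on a finger pad.
Only numpy, scipy, OpenCV 4.12 (cv2) and the standard library are available. Lean on these libraries where they do the work, as an engineer would, in place of code of your own. Each camera call takes 0.05 s, during which the arm holds its last target. There are 200 camera calls.

## Task

Pick up the red test coupler by its black grip, fit its open mouth squarely over the tilted brass nipple on the TV chassis, and press it straight down the nipple's axis until the sprung nipple clicks in. Finish while still holding the coupler pressed fully in and square against the spring: do not let go. Leave the solder spool, the jar and the multimeter where they are.

Things in the scene. Friction and masses are not known exactly. Their poses are not given: they have to be found in the camera images.
- coupler_grip (a point): Centre of the coupler's black grip. The loose coupler (about 0.16 kg) stands upright on the bench, mouth down, 80 mm tall: a round red barrel 40 mm across and 34 mm high, and above it a black square grip 28 x 28 mm and 46 mm high. This point is 57 mm above the mouth and 23 mm below the top; z runs along the coupler's axis from mouth to grip, x and y are square to the grip's flat faces.
- coupler_mouth (a point): Centre of the coupler's open mouth, at the bottom face of the red barrel (57 mm below coupler_grip on the axis, same axes). The bore is round, 15 mm across and 28 mm deep. The coupler is the same all round its axis apart from its square grip.
- chassis: Open TV chassis fixed to the bench, 220 mm (x) by 240 mm (y), with a silver tuner can that carries the tilted fitting; other parts on it are up to 67 mm high. Origin at the centre of its underside, z up; the fitting leans towards its -x side (its front, roughly towards the robot) by 0.45 rad from vertical. Carries the nipple.
- nipple_collar (a point): Centre of the flat top face of the copper collar (26 mm across) at the root of the brass nipple; moves with the nipple. z points out along the nipple's tilted axis. The brass nipple rises from here along z: 12 mm across for 18 mm, then a cone to 4 mm across at its tip 24 mm out. With the coupler fitted, its mouth rests on this collar. At rest this face stands 12 mm out of a dark steel sleeve 36 mm across.
- nipple (a joint): How far the sprung nipple and its collar are pushed in along their axis, m: 0 at rest, 0.008 at the stop. Pushing takes 4 N to start, 10 N at most (at about 2 mm), clicks over at about 4 mm and falls to about 3.5 N near 6 mm, then 10 N at the stop. It springs back out when let go.
- spool_center (a point): Bystander: centre (half-way up) of a yellow solder spool, 54 mm across and 40 mm high, standing loose.
- jar_center (a point): Bystander: centre (half-way up) of a small jar with black cap, 48 mm across and 60 mm high, standing loose.
- meter_center (a point): Bystander: centre of a yellow multimeter with black face, 190 x 90 x 38 mm, lying loose with its long side along its x.
Not all that is in view belongs to the job. Leave any orange or pink look-alike of the part that bears coupler_grip alone.

How it is judged:
By the outcome, as a careful person would: the job done as asked, in the order asked, and still so for the second after the job is handed in, while the arm keeps its last pose, push and grip.
It also fails if it takes over 42 s, if anything falls off the work surface, if the arm or the gripper's body presses on something with over 40 N, if the wrist force passes 120 N, or if a joint passes its speed limit or range.

## Working session

There is one attempt and no reset: what is moved stays moved. The work goes in short steps, Python scripts to look and compute and a tool call to move; the robot and the scene stay as the last step left them, time stands still between calls to the robot, and variables do not carry over. Pictures are saved under pics/ and viewed, at most 10 in all, crops included, and the job is handed in when it is done.

Besides the shell and the picture viewer there is one more tool, called after "Request:" as name(argument=value, ...), one argument or row to a line, values as JSON. carry_out: Moves the arm, as the interface text tells. Its arguments: {"type":"object","properties":{"commands":{"type":"array"},"grip":{"type":"number"},"force":{"type":"number"}},"required":["commands"]}

```bash
mkdir -p pics
cat > h.py <<'E'
import numpy as np, cv2
from scipy.spatial.transform import Rotation as R
from station import readout, vision, arm
def cal(n):
    c=vision.calibration(n); f=210/np.tan(np.radians(c["fovy"])/2)
    K=np.array([[f,0,c["cx"]],[0,f,c["cy"]],[0,0,1]]); 
    A=np.array(c["attitude"],float)
    A=R.from_euler('xyz',A).as_matrix() if A.size==3 else A.reshape(3,3)
    return K,np.array(c["dist"]),np.array(c["origin"]),A
def cloud(n,depth):
    K,d,o,A=cal(n); v,u=np.mgrid[0:420,0:560]
    p=cv2.undistortPointsIter(np.stack([u.ravel(),v.ravel()],1).astype(np.float64)[:,None],K,d,None,None,(3,50,1e-9))[:,0]
    z=depth.ravel()[:,None]
    P=(np.hstack([p,np.ones((len(p),1))])*z)@A.T+o
    return P.reshape(420,560,3)
E
python3 - <<'E'
from h import *
for n in ("scene","top"):
    print(n,vision.calibration(n))
    im,d=vision.grab_frame(n); np.savez(f"{n}.npz",im=im,d=d)
    cv2.imwrite(f"pics/{n}0.png",im[:,:,::-1]); P=cloud(n,d)
    for l in ("coupler_grip","nipple_collar","chassis","spool_center","jar_center","meter_center"):
        for r in vision.trace(l,n):
            m=r["pixels"]&(d>0); q=P[m]
            print(n,l,round(r["score"],2),np.round(r["position"]),m.sum(),np.median(q,0).round(3),q.min(0).round(3),q.max(0).round(3))
print(readout.get_state())
E
```

```text
scene {'fovy': 43.29646524493957, 'cx': 283.4605481983688, 'cy': 209.28743115009098, 'dist': array([-0.15363394,  0.        ,  0.        ,  0.        ,  0.        ]), 'origin': array([1.14952566, 0.17855251, 1.14798393]), 'attitude': array([-2.58171311, -0.00311554,  1.72991181])}
scene coupler_grip 0.79 [167. 224.] 392 [ 0.371 -0.104  0.047] [ 0.327 -0.132 -0.005] [ 0.384 -0.087  0.086]
scene coupler_grip 0.62 [194. 206.] 370 [ 0.455 -0.123  0.052] [ 0.427 -0.146 -0.003] [ 0.467 -0.106  0.085]
scene nipple_collar 0.54 [255. 333.] 115 [0.601 0.207 0.102] [0.589 0.194 0.093] [0.614 0.217 0.12 ]
scene nipple_collar 0.22 [194. 205.] 371 [ 0.455 -0.123  0.053] [ 0.427 -0.146  0.001] [ 0.467 -0.106  0.085]
scene spool_center 0.66 [250. 167.] 464 [ 0.615 -0.182  0.039] [ 0.585 -0.211 -0.001] [ 0.636 -0.158  0.046]
scene jar_center 0.85 [196. 137.] 437 [ 0.495 -0.301  0.052] [ 0.428 -0.36  -0.003] [ 0.511 -0.282  0.065]
scene meter_center 0.97 [201. 437.] 2440 [0.373 0.453 0.036] [ 0.246  0.402 -0.002] [0.458 0.517 0.05 ]
top {'fovy': 53.84000431646049, 'cx': 275.9067097502227, 'cy': 206.72
[... 1320 characters left out ...]
4 0.503 0.048]
{'t': 0.7, 'q': array([ 1.48013086e+00,  3.58540619e-01,  1.18736775e-02,  1.98086119e-06,
       -1.22410643e+00, -2.88097714e-01]), 'qd': array([ 6.49346541e-04,  4.79267468e-05, -1.13546654e-04,  1.83732626e-03,
        1.15046971e-03, -1.94253090e-03]), 'joint_efforts': array([ 7.58035148e-04, -5.82160556e+01,  2.93247664e+01,  7.00142160e+00,
        1.24268857e-02, -2.48870117e-05]), 'eef_pos': array([0.24960533, 0.62711126, 0.25158855]), 'ee_rot': array([-3.14157012e+00,  4.73513677e-06, -3.78762506e-01]), 'force': array([-0.48773446,  0.39899282,  0.45026298]), 'moment': array([ 0.0350451 ,  0.0230627 , -0.02211588]), 'gripper_force': 0.0, 'width': 0.08764895831705742}
```

View pics/scene0.png

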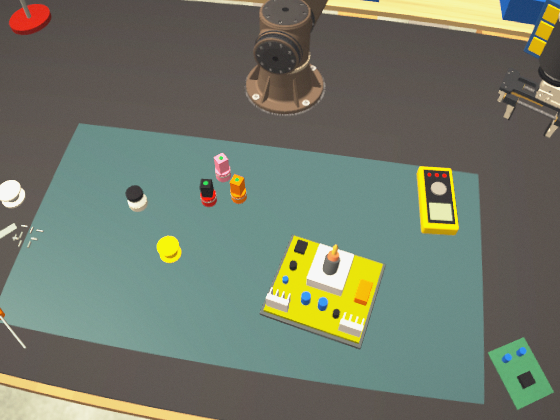

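View pics/top0.png

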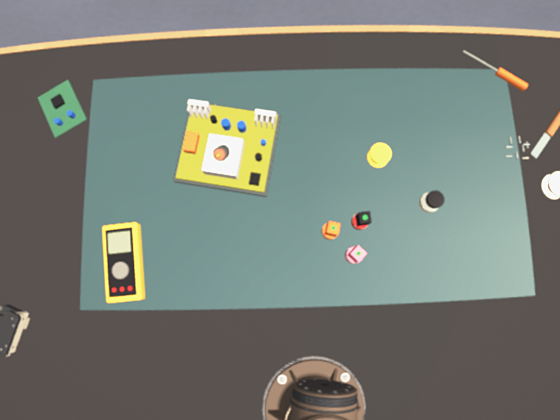

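```bash
cat > fit.py <<'E'
from h import *
from scipy.optimize import least_squares
def cyl(p,r,a,b):
    rr=np.hypot(p[:,0],p[:,1])-r; zz=np.abs(p[:,2]-(a+b)/2)-(b-a)/2
    return np.minimum(np.maximum(rr,zz),0)+np.hypot(np.maximum(rr,0),np.maximum(zz,0))
def box(p,h,a,b):
    q=np.abs(p-[0,0,(a+b)/2])-[h,h,(b-a)/2]
    return np.minimum(q.max(1),0)+np.linalg.norm(np.maximum(q,0),axis=1)
def coupler(p): return np.minimum(cyl(p,.02,0,.034),box(p,.014,.034,.08))   # mouth frame
def nip(p):
    cone=np.where(p[:,2]>.018,(np.hypot(p[:,0],p[:,1])-(.006-(p[:,2]-.018)*4/6))*.83,1)
    cone=np.maximum(cone,p[:,2]-.024)
    return np.min([cyl(p,.018,-.05,-.012),cyl(p,.013,-.02,0),cyl(p,.006,0,.018),cone],0)
def fit(f,p0,s=.001): 
    r=least_squares(f,p0,loss="soft_l1",f_scale=s,x_scale=np.where(np.arange(len(p0))<3,.001,.05))
    return r.x,np.median(np.abs(f(r.x)))
def axisR(yaw,tilt=.45): return R.from_euler('z',yaw)*R.from_euler('y',-tilt)
E
cat > m.py <<'E'
from fit import *
D={n:np.load(f"{n}.npz") for n in ("scene","top")}; C={n:cloud(n,D[n]["d"]) for n in D}
crops=[]
for n,(r,c) in {"scene":(185,222),"top":(235,345)}.items():
    crops.append(cv2.resize(D[n]["im"][r-45:r+45,c-45:c+45],(390,390),interpolation=cv2.INTER_CUBIC))
    r,c={"scene":(263,330),"top":(150,228)}[n]
cv2.imwrite("pics/crop.png",np.hstack(crops)[:,:,::-1])
def sel(P,c,r,z0): 
    q=P.reshape(-1,3); q=q[np.isfinite(q).all(1)]; return q[(np.hypot(*(q[:,:2]-c).T)<r)&(q[:,2]>z0)&(q[:,2]<.2)]
sets={**{k:[k] for k in D},"both":list(D)}
for k,ns in sets.items():
    for nm,c0 in dict(red=(.444,-.124),pink=(.362,-.105),orange=(.42,-.05)).items():
        q=np.vstack([sel(C[n],c0,.038,.008) for n in ns])
        best=min((fit(lambda x:coupler(R.from_euler('z',-x[3]).apply(q-[x[0],x[1],x[2]])),[*c0,0,y]) for y in (0,.5,1.)),key=lambda t:t[1])
        print(k,nm,len(q),best[0].round(4),"res",best[1].round(4))
    P=np.vstack([C[n].reshape(-1,3) for n in ns]); 
    b=P[(abs(P[:,0]-.64)<.16)&(abs(P[:,1]-.2)<.17)&(P[:,2]>.008)&(P[:,2]<.08)]
    (cx,cy),wh,a=cv2.minAreaRect(b[:,:2].astype(np.float32)); print(k,"board",cx,cy,wh,a)
    t=sel(P,(.615,.205),.06,.03); print("z hist",np.histogram(t[:,2],np.arange(.03,.13,.005))[0])
E
python3 m.py
```

```text
scene red 364 [ 4.430e-01 -1.274e-01  3.000e-04  9.760e-02] res 0.0008
scene pink 359 [ 3.608e-01 -1.079e-01  1.000e-04  7.912e-01] res 0.0009
scene orange 369 [ 4.2110e-01 -5.2800e-02 -2.0000e-04  1.2924e+00] res 0.0008
scene board 0.6445152759552002 0.1999911069869995 (0.24732060730457306, 0.2220233976840973) 78.83856201171875
z hist [ 37  35  33  34  42 276 716  88  34  33  31  43  56  46  39  13  13  12
   6]
top red 291 [ 4.441e-01 -1.277e-01  1.000e-04  1.090e-01] res 0.0006
top pink 283 [ 3.613e-01 -1.083e-01  1.000e-04 -7.886e-01] res 0.0006
top orange 257 [ 0.4219 -0.0529  0.      1.3001] res 0.0006
top board 0.6444477438926697 0.19708609580993652 (0.239999920129776, 0.22074683010578156) 78.87604522705078
z hist [ 18  21  19  22  22 159 871  54   7   6  25  19  41  43  23  10   5  13
   7]
both red 655 [ 4.434e-01 -1.276e-01  1.000e-04  1.673e+00] res 0.0007
both pink 642 [ 3.611e-01 -1.080e-01  1.000e-04  7.784e-01] res 0.0008
both orange 626 [ 0.4213 -0.0529 -0.      1.2911] res 0.0008
both board 0.6445152759552002 0.1999911069869995 (0.24732060730457306, 0.2220233976840973) 78.83856201171875
z hist [  55   56   52   56   64  435 1587  142   41   39   56   62   97   89
   62   23   18   25   13]
```

View pics/crop.png

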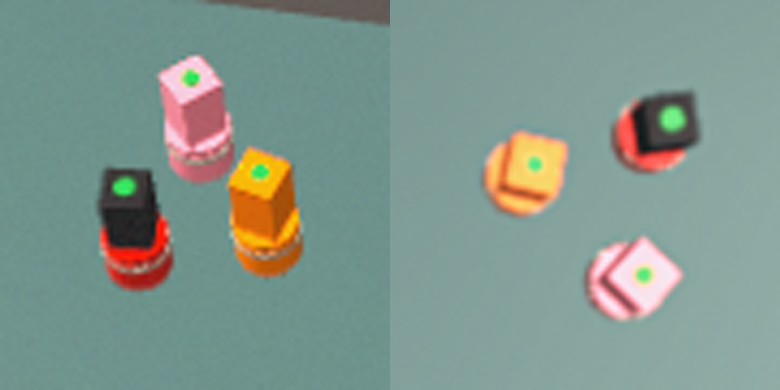

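The pictures show three couplers: red barrel with black grip at scene (col 207, row 190) / top (361,219), orange at (238,188) / (330,230), and pink at (222,166) / (353,256). The crop confirms that the red one with the black grip is the target. The nipple is on the silver can at scene (333,255) / top (220,153).

```bash
cat > nipfit.py <<'E'
from fit import *
def nipfit(q0,x0=(.598,.205,.098,-.194),free=True):
    x=np.array(x0)
    for _ in range(3):
        l=axisR(x[3]).inv().apply(q0-x[:3])
        q=q0[(np.hypot(l[:,0],l[:,1])<.024)&(l[:,2]>-.03)&(l[:,2]<.035)&(q0[:,2]>.068)]
        f=(lambda y:nip(axisR(y[3]).inv().apply(q-y[:3]))) if free else (lambda y:nip(axisR(x0[3]).inv().apply(q-y[:3])))
        x,res=fit(f,x)
    return x,res,len(q)
if __name__=="__main__":
    for ns in (["scene"],["top"],["scene","top"]):
        P=np.vstack([cloud(n,np.load(f"{n}.npz")["d"]).reshape(-1,3) for n in ns])
        for fr in (True,False):
            x,res,k=nipfit(P,free=fr); print(ns,fr,x.round(4),res.round(4),k)
E
cat > plan.py <<'E'
from h import *
def plan(pos,rot):
    "tool-frame move: rotate first, then shift"
    s=readout.get_state(); R0=R.from_euler('xyz',s["ee_rot"]); 
    print("t",s["t"],"rotvec deg",np.degrees((R0.inv()*rot).as_rotvec()).round(2),"then dp mm",(rot.inv().apply(np.array(pos)-s["eef_pos"])*1e3).round(1),"F",s["force"].round(1),"w",s["width"],"q",s["q"].round(2))
E
python3 nipfit.py
python3 -c "
from plan import *
plan([.4434,-.1276,.180],R.from_euler('xyz',[np.pi,0,-1.468]))"
```

```text
['scene'] True [ 0.5965  0.2066  0.0992 -0.1766] 0.0009 271
['scene'] False [ 0.5965  0.2067  0.0992 -0.194 ] 0.0009 271
['top'] True [ 0.5969  0.2042  0.0994 -0.1307] 0.0008 192
['top'] False [ 0.597   0.2046  0.0994 -0.194 ] 0.0008 191
['scene', 'top'] True [ 0.5966  0.2056  0.0993 -0.1457] 0.001 462
['scene', 'top'] False [ 0.5966  0.2058  0.0993 -0.194 ] 0.001 462
t 0.7 rotvec deg [-0.    0.   62.41] then dp mm [ 770.6 -115.3   71.6] F [-0.5  0.4  0.5] w 0.08764895831705742 q [ 1.48  0.36  0.01  0.   -1.22 -0.29]
```

Request:
carry_out(
  commands=[
    {"dp":[0,0,0],"rotation":[0,0,10.4]},
    {"dp":[0,0,0],"rotation":[0,0,10.4]},
    {"dp":[0,0,0],"rotation":[0,0,10.4]},
    {"dp":[0,0,0],"rotation":[0,0,10.4]},
    {"dp":[0,0,0],"rotation":[0,0,10.4]},
    {"dp":[0,0,0],"rotation":[0,0,10.4]},
  ],
  grip=0.05,
  force=30,
)

```text
t: 1.45
eef_pos: [0.2496, 0.6271, 0.2516]
ee_rot: [3.142, 0.0, -1.474]
force: [0.7, -0.2, 0.2]
width: 0.05
gripper_force: 0.0
```

Request:
carry_out(
  commands=[
    {"dp":[0.048,-0.016,0],"rotation":[0,0,0]},
    {"dp":[0.048,-0.016,0],"rotation":[0,0,0]},
    {"dp":[0.048,-0.016,0],"rotation":[0,0,0]},
    {"dp":[0.048,-0.016,0],"rotation":[0,0,0]},
    {"dp":[0.048,-0.016,0],"rotation":[0,0,0]},
    {"dp":[0.048,-0.016,0],"rotation":[0,0,0]},
    {"dp":[0.048,-0.016,0],"rotation":[0,0,0]},
    {"dp":[0.048,0,0],"rotation":[0,0,0]},
  ],
)

```text
t: 2.45
eef_pos: [0.4012, 0.2552, 0.2517]
ee_rot: [-3.141, 0.0, -1.468]
force: [0.7, -0.1, 0.3]
width: 0.0502
gripper_force: 0.0
```

Request:
carry_out(
  commands=[
    {"dp":[0.048,0,0],"rotation":[0,0,0]},
    {"dp":[0.048,0,0],"rotation":[0,0,0]},
    {"dp":[0.048,0,0],"rotation":[0,0,0]},
    {"dp":[0.048,0,0],"rotation":[0,0,0]},
    {"dp":[0.048,0,0],"rotation":[0,0,0]},
    {"dp":[0.048,0,0],"rotation":[0,0,0]},
    {"dp":[0.048,0,0],"rotation":[0,0,0]},
    {"dp":[0,0,0],"rotation":[0,0,0]},
  ],
)

```text
t: 3.45
eef_pos: [0.4348, -0.0801, 0.2516]
ee_rot: [3.141, -0.0, -1.472]
force: [0.0, 1.0, 0.4]
width: 0.05
gripper_force: 0.0
```

```bash
python3 -c "
from plan import *
plan([.4434,-.1276,.063],R.from_euler('xyz',[np.pi,0,-1.468]))"
```

```text
t 3.45 rotvec deg [ 0.01 -0.01 -0.25] then dp mm [ 48.1  -3.7 188.6] F [0.  1.  0.4] w 0.05004669585518967 q [ 0.27 -0.04 -0.47  0.   -1.14 -0.17]
```

Request:
carry_out(
  commands=[
    {"dp":[0.048,-0.0037,0],"rotation":[0,0,0]},
    {"dp":[0,0,0.04],"rotation":[0,0,0]},
    {"dp":[0,0,0.04],"rotation":[0,0,0]},
    {"dp":[0,0,0],"rotation":[0,0,0]},
  ],
)

```text
t: 3.95
eef_pos: [0.4418, -0.1246, 0.1696]
ee_rot: [3.136, 0.0, -1.468]
force: [-0.1, 0.3, 1.0]
width: 0.0496
gripper_force: 0.0
```

```bash
python3 -c "
from plan import *
plan([.4434,-.1276,.063],R.from_euler('xyz',[np.pi,0,-1.468]))
im,d=vision.grab_frame('scene'); cv2.imwrite('pics/pre.png',cv2.resize(im[100:240,130:310],None,fx=4,fy=4)[:,:,::-1])"
```

```text
t 3.95 rotvec deg [0.31 0.01 0.  ] then dp mm [  3.1  -1.3 106.6] F [-0.1  0.3  1. ] w 0.04962210287850371 q [ 0.16  0.08 -0.56 -0.   -0.94 -0.05]
```

View pics/pre.png

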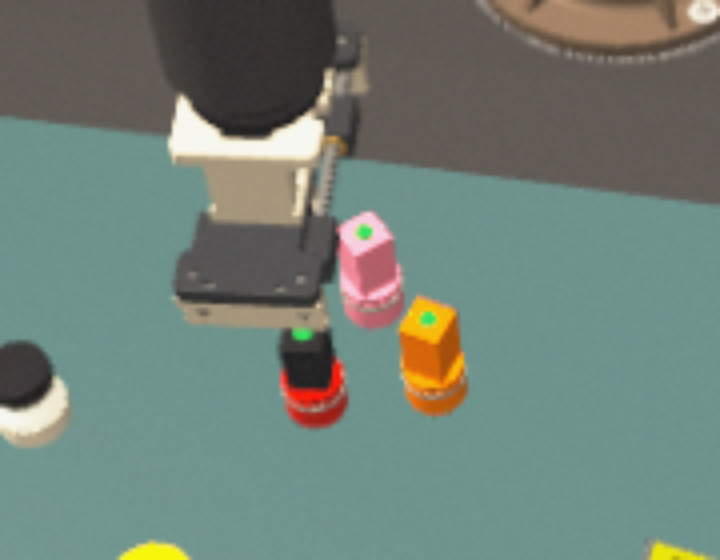

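The gripper hangs above the red coupler (crop 315,390), and the pink (370,270) and orange (432,355) ones are clear of it.

Request:
carry_out(
  commands=[
    {"dp":[0.003,-0.0013,0.02],"rotation":[0.3,0,0]},
    {"dp":[0,0,0.025],"rotation":[0,0,0]},
    {"dp":[0,0,0.02],"rotation":[0,0,0]},
    {"dp":[0,0,0],"rotation":[0,0,0]},
    {"dp":[0,0,0],"rotation":[0,0,0]},
  ],
)

```text
t: 4.62
eef_pos: [0.4469, -0.1274, 0.1084]
ee_rot: [-3.134, -0.0, -1.467]
force: [0.6, 0.2, 0.8]
width: 0.0502
gripper_force: 0.0
```

```bash
python3 -c "
from plan import *
plan([.4434,-.1276,.063],R.from_euler('xyz',[np.pi,0,-1.468]))"
```

```text
t 4.625 rotvec deg [-0.45 -0.02  0.06] then dp mm [-0.2  3.5 45.4] F [0.6 0.2 0.8] w 0.05021020353208779 q [ 0.15  0.16 -0.64  0.   -0.77 -0.05]
```

Request:
carry_out(
  commands=[
    {"dp":[0,0.003,0.015],"rotation":[-0.4,0,0]},
    {"dp":[0,0,0.015],"rotation":[0,0,0]},
    {"dp":[0,0,0.01],"rotation":[0,0,0]},
    {"dp":[0,0,0],"rotation":[0,0,0]},
    {"dp":[0,0,0],"rotation":[0,0,0]},
  ],
)

```text
t: 5.25
eef_pos: [0.4428, -0.1281, 0.0668]
ee_rot: [3.14, -0.0, -1.468]
force: [0.8, -0.0, -0.1]
width: 0.0501
gripper_force: 0.0
```

```bash
python3 -c "
from plan import *
plan([.4434,-.1276,.063],R.from_euler('xyz',[np.pi,0,-1.468]))"
```

```text
t 5.25 rotvec deg [ 0.08 -0.01  0.01] then dp mm [-0.4 -0.7  3.8] F [ 0.8 -0.  -0.1] w 0.050147807965968676 q [ 0.15  0.23 -0.68  0.   -0.66 -0.04]
```

Request:
carry_out(
  commands=[
    {"dp":[0,0,0.0035],"rotation":[0,0,0]},
    {"dp":[0,0,0],"rotation":[0,0,0]},
  ],
)

```text
t: 5.5
eef_pos: [0.4425, -0.1281, 0.063]
ee_rot: [3.14, 0.0, -1.468]
force: [0.2, 0.3, -0.4]
width: 0.0497
gripper_force: 0.0
```

Request:
carry_out(
  commands=[
    {"dp":[0,0,0],"rotation":[0,0,0]},
    {"dp":[0,0,0],"rotation":[0,0,0]},
    {"dp":[0,0,0],"rotation":[0,0,0]},
    {"dp":[0,0,0],"rotation":[0,0,0]},
    {"dp":[0,0,0],"rotation":[0,0,0]},
  ],
  grip=0.0,
  force=45,
)

```text
t: 6.12
eef_pos: [0.4426, -0.128, 0.0631]
ee_rot: [3.14, -0.0, -1.468]
force: [1.1, 0.5, -0.4]
width: 0.028
gripper_force: 45.0
```

```bash
python3 -c "
from plan import *
s=readout.get_state(); print(s['eef_pos'],s['ee_rot'],s['width'],s['gripper_force'],s['force'])
Rt=R.from_euler('z',-.194)*R.from_euler('y',-.45)  # nipple frame
a=Rt.apply([0,0,1]); R0=R.from_euler('xyz',s['ee_rot']); z=R0.apply([0,0,1])
c=np.cross(z,-a); r=R.from_rotvec(c/np.linalg.norm(c)*np.arccos(z@-a))*R0
C=np.array([.5966,.2058,.0993]); print(a, r.as_euler('xyz'))
plan(C+a*(.063+.060),r)"
```

```text
[ 0.44255944 -0.12803386  0.06307937] [ 3.13997056e+00 -4.02710001e-06 -1.46782086e+00] 0.027966231136805495 44.99932050704956 [ 1.07038606  0.49944677 -0.43333881]
[-0.42680599  0.083855    0.9004471 ] [-2.70889157 -0.12767586 -1.4958096 ]
t 6.125 rotvec deg [24.75  7.55 -0.  ] then dp mm [-314.1 -194.4 -117.9] F [ 1.1  0.5 -0.4] w 0.027966231136805495 q [ 0.15  0.23 -0.69 -0.   -0.65 -0.04]
```

Request:
carry_out(
  commands=[
    {"dp":[0,0,-0.03],"rotation":[0,0,0]},
    {"dp":[0,0,-0.05],"rotation":[0,0,0]},
    {"dp":[0,0,-0.05],"rotation":[0,0,0]},
    {"dp":[0,0,-0.05],"rotation":[0,0,0]},
    {"dp":[-0.04,-0.01,0],"rotation":[0,0,0]},
    {"dp":[-0.04,-0.01,0],"rotation":[0,0,0]},
    {"dp":[-0.04,-0.01,0],"rotation":[0,0,0]},
    {"dp":[-0.04,-0.01,0],"rotation":[0,0,0]},
  ],
)

```text
t: 7.12
eef_pos: [0.4658, 0.0364, 0.2429]
ee_rot: [3.14, 0.0, -1.468]
force: [1.4, -0.3, -1.2]
width: 0.0277
gripper_force: 45.0
```

Request:
carry_out(
  commands=[
    {"dp":[-0.04,-0.01,0],"rotation":[0,0,0]},
    {"dp":[-0.04,-0.01,0],"rotation":[0,0,0]},
    {"dp":[-0.04,0,0],"rotation":[0,0,0]},
    {"dp":[0,0,0],"rotation":[8.25,2.52,0]},
    {"dp":[0,0,0],"rotation":[8.25,2.52,0]},
    {"dp":[0,0,0],"rotation":[8.25,2.52,0]},
    {"dp":[0,0,0],"rotation":[0,0,0]},
    {"dp":[0,0,0],"rotation":[0,0,0]},
  ],
)

```text
t: 8.12
eef_pos: [0.4744, 0.1563, 0.2437]
ee_rot: [-2.716, -0.126, -1.496]
force: [0.8, 0.9, -0.8]
width: 0.0281
gripper_force: 45.0
```

```bash
python3 -c "
from plan import *
r=R.from_euler('xyz',[-2.70889157,-0.12767586,-1.4958096])
a=-r.apply([0,0,1])
plan(np.array([.5966,.2058,.0993])+a*(.063+.060),r)"
```

```text
t 8.125 rotvec deg [ 0.43  0.07 -0.04] then dp mm [-58.3 -56.1  55. ] F [ 0.8  0.9 -0.8] w 0.028105804312431114 q [ 0.95 -0.12 -0.87  0.62 -0.73 -1.3 ]
```

Request:
carry_out(
  commands=[
    {"dp":[-0.029,-0.028,0],"rotation":[0.4,0,0]},
    {"dp":[-0.029,-0.028,0],"rotation":[0,0,0]},
    {"dp":[0,0,0.025],"rotation":[0,0,0]},
    {"dp":[0,0,0.03],"rotation":[0,0,0]},
    {"dp":[0,0,0],"rotation":[0,0,0]},
    {"dp":[0,0,0],"rotation":[0,0,0]},
    {"dp":[0,0,0],"rotation":[0,0,0]},
    {"dp":[0,0,0],"rotation":[0,0,0]},
  ],
)

```text
t: 9.12
eef_pos: [0.5442, 0.216, 0.2106]
ee_rot: [-2.708, -0.126, -1.496]
force: [0.0, -0.6, -0.8]
width: 0.0278
gripper_force: 45.0
```

```bash
cat > look.py <<'E'
from nipfit import *
from plan import plan
r=R.from_euler('xyz',[-2.70889157,-0.12767586,-1.4958096]); a=-r.apply([0,0,1])
plan(np.array([.5966,.2058,.0993])+a*(.063+.060),r)
s=readout.get_state(); R0=R.from_euler('xyz',s["ee_rot"]); M=s["eef_pos"]+R0.apply([0,0,.063])
ims=[]
for n in ("scene","top"):
    im,d=vision.grab_frame(n); P=cloud(n,d).reshape(-1,3)
    # coupler in tool-ish frame: z up the axis, grip square to tool
    Rc=R0*R.from_rotvec([np.pi,0,0]); col=im.reshape(-1,3).astype(int)
    l=Rc.inv().apply(P-M); red=(col[:,0]>90)&(col[:,1]<.45*col[:,0])&(col[:,2]<.45*col[:,0])
    k=(np.hypot(l[:,0],l[:,1])<.03)&(l[:,2]>-.01)&(l[:,2]<.04)&red
    q=P[k]
    f=lambda x:np.append(cyl((Rc*R.from_rotvec([x[3],x[4],0])).inv().apply(q-M-Rc.apply(x[:3])),.02,0,.034),1e-2*x[3:]*np.sqrt(len(q)))
    x,res=fit(f,np.zeros(5)); Ra=Rc*R.from_rotvec([x[3],x[4],0])
    print(n,len(q),"coupler off in tool mm",(R0.inv().apply(Rc.apply(x[:3]))*1e3).round(1),"tilt deg",np.degrees(x[3:]).round(1),"res",res.round(4))
    Pn=P[~k]; y,res,m=nipfit(Pn,(.5966,.2058,.0993,-.194),False); print(" nipple",y[:3].round(4),res.round(4),m)
    e=R0.inv().apply(y[:3]-(M+Rc.apply(x[:3]))); print(" collar from mouth in tool mm",(e*1e3).round(1))
    c=(250,325) if n=="scene" else (160,225)
    ims.append(cv2.resize(im[c[0]-55:c[0]+45,c[1]-50:c[1]+50],(400,400),interpolation=cv2.INTER_CUBIC))
import sys
if len(sys.argv)>1: cv2.imwrite(f"pics/{sys.argv[1]}.png",np.hstack(ims)[:,:,::-1])
E
python3 look.py stage
```

```text
t 9.125 rotvec deg [-0.07  0.08 -0.07] then dp mm [-0.2  0.3  0.4] F [ 0.  -0.6 -0.8] w 0.027783010121702673 q [ 0.87  0.07 -0.8   0.74 -0.6  -1.36]
scene 192 coupler off in tool mm [-1.5  0.1 -0. ] tilt deg [-0.  -0.1] res 0.0009
 nipple [0.5967 0.2069 0.0995] 0.0008 275
 collar from mouth in tool mm [ 0.4  0.1 60.2]
top 30 coupler off in tool mm [-0.7 -2.1  0.1] tilt deg [-0.1 -0.5] res 0.001
 nipple [0.5963 0.2041 0.0993] 0.0007 119
 collar from mouth in tool mm [ 2.4  3.1 60.3]
```

View pics/stage.png

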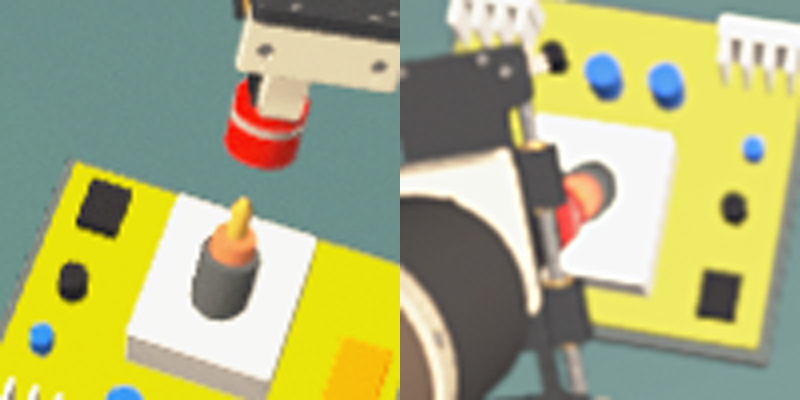

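The scene crop shows the red mouth at (262,160) lined up above the brass tip at (240,205), with the same lean. The two differ by about 0.4 mm.

Request:
carry_out(
  commands=[
    {"dp":[0.0004,0,0.01],"rotation":[0,0,0]},
    {"dp":[0,0,0.01],"rotation":[0,0,0]},
    {"dp":[0,0,0.01],"rotation":[0,0,0]},
    {"dp":[0,0,0],"rotation":[0,0,0]},
    {"dp":[0,0,0],"rotation":[0,0,0]},
    {"dp":[0,0,0],"rotation":[0,0,0]},
  ],
)

```text
t: 9.98
eef_pos: [0.557, 0.2127, 0.1828]
ee_rot: [-2.709, -0.127, -1.496]
force: [-0.1, 0.2, -1.4]
width: 0.0277
gripper_force: 45.0
```

```bash
python3 look.py near
```

```text
t 9.975 rotvec deg [-0.01  0.02 -0.05] then dp mm [ -0.9  -0.1 -30.4] F [-0.1  0.2 -1.4] w 0.027655359741265404 q [ 0.81  0.12 -0.84  0.84 -0.52 -1.43]
scene 184 coupler off in tool mm [-1.6  0.1 -0.9] tilt deg [ 0.1 -0.2] res 0.0008
 nipple [0.5968 0.2068 0.0994] 0.0009 272
 collar from mouth in tool mm [-0.2 -0.5 30.5]
top 33 coupler off in tool mm [-0.  -1.6 -0.7] tilt deg [ 0.  -0.3] res 0.0008
 nipple [0.596  0.2046 0.1001] 0.0008 70
 collar from mouth in tool mm [ 0.4  1.8 29.5]
```

View pics/near.png

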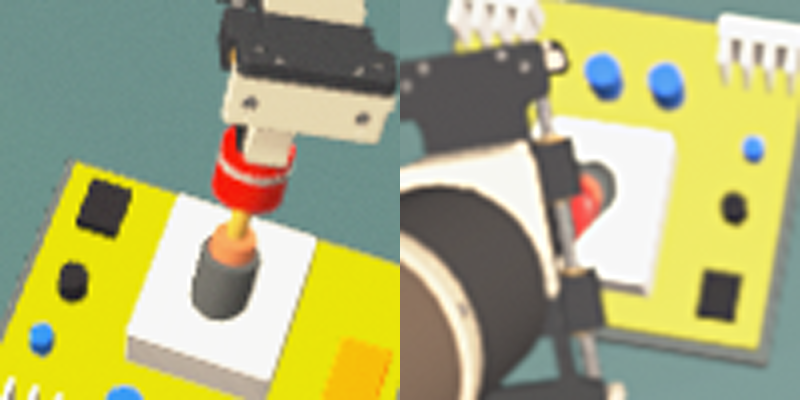

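The mouth (250,200) is just above the brass tip (238,222) and coaxial with it. I'm feeding it on in small steps and watching the force.

Request:
carry_out(
  commands=[
    {"dp":[0,0,0.005],"rotation":[0,0,0]},
    {"dp":[0,0,0.005],"rotation":[0,0,0]},
    {"dp":[0,0,0.004],"rotation":[0,0,0]},
    {"dp":[0,0,0],"rotation":[0,0,0]},
    {"dp":[0,0,0],"rotation":[0,0,0]},
  ],
)

```text
t: 10.7
eef_pos: [0.5629, 0.2112, 0.1698]
ee_rot: [-2.709, -0.127, -1.497]
force: [0.5, -0.8, -0.8]
width: 0.0278
gripper_force: 45.0
```

```bash
python3 look.py
```

```text
t 10.7 rotvec deg [ 0.02 -0.01 -0.05] then dp mm [ -1.1  -0.3 -44.7] F [ 0.5 -0.8 -0.8] w 0.027805442330046046 q [ 0.78  0.14 -0.85  0.9  -0.48 -1.47]
scene 176 coupler off in tool mm [-1.6  0.7 -0.1] tilt deg [-1.2  0.2] res 0.001
 nipple [0.5967 0.2071 0.0995] 0.0009 244
 collar from mouth in tool mm [-0.7 -1.4 15.1]
top 30 coupler off in tool mm [-0.  -3.7 -2.2] tilt deg [-0.7 -0.6] res 0.001
 nipple [0.596  0.2043 0.1001] 0.0009 55
 collar from mouth in tool mm [ 0.4  3.8 16.7]
```

Request:
carry_out(
  commands=[
    {"dp":[-0.0005,-0.0002,0.004],"rotation":[0,0,0]},
    {"dp":[0,0,0.004],"rotation":[0,0,0]},
    {"dp":[0,0,0.003],"rotation":[0,0,0]},
    {"dp":[0,0,0],"rotation":[0,0,0]},
    {"dp":[0,0,0],"rotation":[0,0,0]},
  ],
)

```text
t: 11.42
eef_pos: [0.5678, 0.2108, 0.16]
ee_rot: [-2.709, -0.127, -1.497]
force: [1.1, -0.4, -0.9]
width: 0.0278
gripper_force: 45.0
```

```bash
cat > st.py <<'E'
from plan import *
r=R.from_euler('xyz',[-2.70889157,-0.12767586,-1.4958096]); a=-r.apply([0,0,1])
plan(np.array([.5966,.2058,.0993])+a*.063,r)
s=readout.get_state(); print("F tool",r.inv().apply(s["force"]).round(1),"M tool",r.inv().apply(s["moment"]).round(2))
E
python3 st.py
```

```text
t 11.425 rotvec deg [ 0.02 -0.   -0.05] then dp mm [-0.6 -0.1  4.4] F [ 1.1 -0.4 -0.9] w 0.027764541314495034 q [ 0.76  0.16 -0.87  0.95 -0.45 -1.51]
F tool [ 0.4 -0.5  1.3] M tool [-1.54 -0.55  0.06]
```

Request:
carry_out(
  commands=[
    {"dp":[0,0,0.003],"rotation":[0,0,0]},
    {"dp":[0,0,0.002],"rotation":[0,0,0]},
    {"dp":[0,0,0.001],"rotation":[0,0,0]},
    {"dp":[0,0,0],"rotation":[0,0,0]},
    {"dp":[0,0,0],"rotation":[0,0,0]},
  ],
)

```text
t: 12.05
eef_pos: [0.5702, 0.2107, 0.1549]
ee_rot: [-2.708, -0.127, -1.496]
force: [-6.9, 0.5, 4.9]
width: 0.0278
gripper_force: 45.0
```

```bash
python3 st.py
```

```text
t 12.05 rotvec deg [-0.02  0.04 -0.03] then dp mm [-0.3 -0.1 -1.3] F [-6.9  0.5  4.9] w 0.027797567741567098 q [ 0.74  0.17 -0.88  0.99 -0.43 -1.53]
F tool [-0.4  4.2 -7.4] M tool [-2.87 -0.64 -0.01]
```

Request:
carry_out(
  commands=[
    {"dp":[0,0.0007,0],"rotation":[0,0,0]},
    {"dp":[0,0,0],"rotation":[0,0,0]},
    {"dp":[0,0,0],"rotation":[0,0,0]},
  ],
)

```text
t: 12.42
eef_pos: [0.57, 0.2108, 0.1552]
ee_rot: [-2.708, -0.127, -1.496]
force: [-4.9, 0.2, 5.7]
width: 0.0279
gripper_force: 45.0
```

```bash
python3 st.py
```

```text
t 12.425 rotvec deg [-0.07  0.04 -0.05] then dp mm [-0.2 -0.1 -0.9] F [-4.9  0.2  5.7] w 0.02786843083399949 q [ 0.74  0.17 -0.88  0.99 -0.43 -1.53]
F tool [ 0.1  2.  -7.2] M tool [-2.05 -0.31  0.01]
```

Lateral force has halved. I'm shifting slightly more and pressing on down the axis.

Request:
carry_out(
  commands=[
    {"dp":[0,0.0007,0.001],"rotation":[0,0,0]},
    {"dp":[0,0,0.001],"rotation":[0,0,0]},
    {"dp":[0,0,0.001],"rotation":[0,0,0]},
    {"dp":[0,0,0],"rotation":[0,0,0]},
    {"dp":[0,0,0],"rotation":[0,0,0]},
  ],
)

```text
t: 13.05
eef_pos: [0.5711, 0.2105, 0.1524]
ee_rot: [-2.707, -0.127, -1.497]
force: [-0.1, -0.7, 5.6]
width: 0.0279
gripper_force: 45.0
```

```bash
python3 st.py
```

```text
t 13.05 rotvec deg [-0.09  0.04 -0.07] then dp mm [-0.2 -0.3 -3.9] F [-0.1 -0.7  5.6] w 0.027933293048079535 q [ 0.73  0.17 -0.88  1.01 -0.42 -1.55]
F tool [ 1.4 -2.1 -5.1] M tool [-0.18 -0.02  0.06]
```

Request:
carry_out(
  commands=[
    {"dp":[0,-0.0003,0.001],"rotation":[0,0,0]},
    {"dp":[0,0,0.001],"rotation":[0,0,0]},
    {"dp":[0,0,0.001],"rotation":[0,0,0]},
    {"dp":[0,0,0],"rotation":[0,0,0]},
    {"dp":[0,0,0],"rotation":[0,0,0]},
  ],
)

```text
t: 13.68
eef_pos: [0.5722, 0.2102, 0.1492]
ee_rot: [-2.708, -0.127, -1.496]
force: [-1.1, 0.2, 6.4]
width: 0.0278
gripper_force: 45.0
```

```bash
python3 st.py
```

```text
t 13.675 rotvec deg [-0.04  0.04 -0.04] then dp mm [-0.2 -0.7 -7.3] F [-1.1  0.2  6.4] w 0.02780247937980306 q [ 0.72  0.17 -0.89  1.03 -0.41 -1.56]
F tool [ 0.5 -1.7 -6.3] M tool [-0.39 -0.32  0.08]
```

Request:
carry_out(
  commands=[
    {"dp":[0,-0.0002,0.001],"rotation":[0,0,0]},
    {"dp":[0,0,0.001],"rotation":[0,0,0]},
    {"dp":[0,0,0],"rotation":[0,0,0]},
    {"dp":[0,0,0],"rotation":[0,0,0]},
  ],
)

```text
t: 14.18
eef_pos: [0.5725, 0.2102, 0.1489]
ee_rot: [-2.706, -0.126, -1.495]
force: [-22.6, -0.7, 27.5]
width: 0.0283
gripper_force: 45.0
```

```bash
python3 st.py
```

```text
t 14.175 rotvec deg [-0.15  0.08 -0.01] then dp mm [-0.2 -0.6 -7.7] F [-22.6  -0.7  27.5] w 0.028320914193257156 q [ 0.72  0.17 -0.89  1.04 -0.41 -1.56]
F tool [  2.5   9.  -34.3] M tool [-5.09  0.32  0.06]
```

Hard against the stop at 34 N, so I'm easing the push a little.

Request:
carry_out(
  commands=[
    {"dp":[0,0.0003,-0.0006],"rotation":[0,0,0]},
    {"dp":[0,0,0],"rotation":[0,0,0]},
    {"dp":[0,0,0],"rotation":[0,0,0]},
    {"dp":[0,0,0],"rotation":[0,0,0]},
  ],
)

```text
t: 14.68
eef_pos: [0.5724, 0.2102, 0.1489]
ee_rot: [-2.707, -0.126, -1.496]
force: [-13.5, 0.2, 19.5]
width: 0.0279
gripper_force: 45.0
```

```bash
python3 st.py; python3 look.py fin
```

```text
t 14.675 rotvec deg [-0.12  0.06 -0.03] then dp mm [-0.2 -0.7 -7.6] F [-13.5   0.2  19.5] w 0.027945483824037845 q [ 0.72  0.17 -0.89  1.04 -0.41 -1.56]
F tool [  1.3   4.  -23.3] M tool [-3.04  0.16  0.03]
t 14.675 rotvec deg [-0.12  0.06 -0.03] then dp mm [ -0.2  -0.7 -67.6] F [-13.5   0.2  19.5] w 0.027945483824037845 q [ 0.72  0.17 -0.89  1.04 -0.41 -1.56]
scene 170 coupler off in tool mm [-1.5 -0.2 -0.6] tilt deg [-0.2  0.1] res 0.001
 nipple [0.5804 0.2111 0.1436] 0.0015 22
 collar from mouth in tool mm [  0.5  -5.  -54.2]
top 30 coupler off in tool mm [ 0.6 -0.7 -0.1] tilt deg [-0.  0.] res 0.0008
 nipple [0.5692 0.2079 0.1535] 0.0009 27
 collar from mouth in tool mm [  2.    1.9 -68.2]
```

View pics/fin.png

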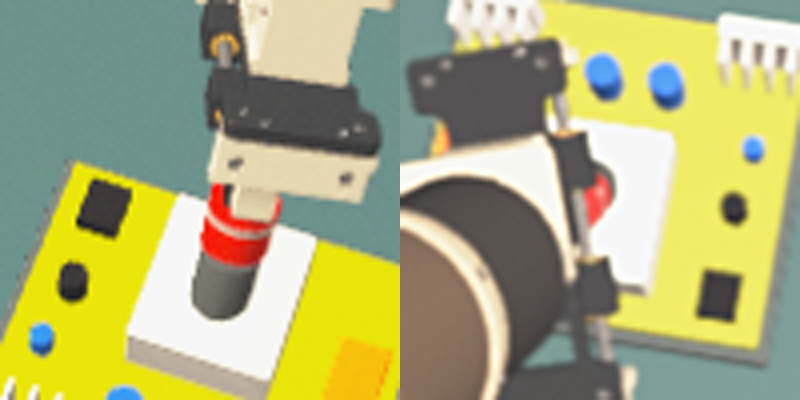

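The red barrel (235,235) sits square on the sleeve (222,290), with the nipple pushed in about 7.6 mm and firm on its stop at about 23 N. I'm handing it in.

```bash
python3 -c "
from station import arm; print(arm.job_done())"
```

```text
the job is handed in; nothing more can be done
None
```

The red coupler is fitted over the brass nipple and held square against the stop (about 23 N along the axis), with the gripper still closed; I handed the job in at about 15 s, did not get a verdict back, and did not touch the spool, jar or multimeter.

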